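# Set the slant rack to the gauge and hold it

### The job

Stand the pendulum angle gauge in its pocket on the slant rack's cradle, dial facing the robot, and let go of it. Then lift the cradle by its bar handle until the swinging needle comes to rest in the gap of the gauge's index fork, and hold it there so that a colleague can tighten the clamp: the program finishes still gripping the raised handle, not letting go. Keep the gauge upright while carrying it, never let the cradle drop, and leave the bottles and the dish where they stand.

Things in the scene. Friction and masses are not known exactly. Their poses are not given: they have to be found in the camera images.
- angle_gauge: loose angle gauge, 0.35 kg, upright on the bench: foot 36 (x) x 100 (y) x 12 mm, round grey case 100 mm in diameter, 24 mm thick, centre 60 mm up, grip tab 18 (x) x 34 (y) mm free from 110 to 147 mm up. Origin: centre of the underside; z up; white dial on the -x face, turned roughly to the robot. Pick it by the tab from above, fingers across the 18 mm, fingertips above 110 mm
- needle (a joint): angle of the gauge's free-swinging needle on its dial, rad: 0 at the top of the case, positive to the gauge's -y (right, facing the dial). A bob keeps the needle upright in the world, so it reads the gauge's roll; it swings about a second after a movement. Lifting the cradle makes it grow
- needle_tip (a point): point on the needle 40 mm above its pivot, where it passes between the fork's prongs; the needle is 1.4 mm wide there
- index_fork (a joint): where the black two-pronged index fork on the dial's rim is set (the slant wanted), rad, zero and sense as joint needle, 0.16 to 0.36; it stays as set and is not to be handled
- index_gap (a point): middle of the 5.6 mm gap between the fork's two prongs, 40 mm from the needle's pivot
- slant_rack: slant rack, fixed: grey bed 170 (x) x 265 (y) mm on levelling studs, with a hinged tube cradle. Origin: on the bench under the middle; z up. Hinge along x at y +120, z 48 mm; handle at the -y end, gauge pocket on the +x side, four strapped tubes on the -x side. The studs are unevenly set: bed and cradle lean about x up to 3 degrees either way, unknown (up to 8 mm up or down at the handle)
- tube_cradle (a joint): angle of the cradle on its bed, rad: 0 down on its rest (start), grows as the handle end is lifted, stop at 0.6. The hinge is free: let go, it falls back. Lifting takes about 5 N at the handle. The needle reads this angle plus the bed's lean
- gauge_seat (a point): centre of the floor of the gauge's pocket, 40 (x) x 104 (y) mm inside lips 7 mm high, 4 mm thick: 2 mm play for the foot on each side. Axes as the rack's, tilting with the cradle. At rest about 51 mm above the bench, 100 mm from the hinge
- cradle_handle: bar handle of the cradle: round steel bar 14 mm in diameter along x, 74 mm free between its two arms. Origin: centre of the bar, about 54 mm above the bench at rest, 275 mm from the hinge axis towards -y and 6 mm above it; 33 mm clear from bar to cradle. Axes as the cradle's. Pick it from above, fingers across the bar (along y); the round bar may turn between the pads as it rises
- screw_bottle: bystander: glass screw-cap bottle with a blue cap, 68 mm in diameter, 120 mm high, origin at the centre of its underside
- culture_dish: bystander: lidded dish 67 mm in diameter, 14 mm high, origin at the centre of its underside
- dropper: bystander: small white dropper bottle 27 mm in diameter, 86 mm high, origin at the centre of its underside
- shelf_post (a point): obstacle: foot of the shelf's tall square upright, middle of its face towards the robot, at bench level; the post is 52 mm wide (y), 72 mm deep (away from the robot) and rises far above the arm. Between gauge and rack: carry past it on the robot's side, with room for the wrist (about 13 cm from this point)

How it is judged:
By the outcome, as a careful person would: the job done as asked, in the order asked, and still so for the second after the job is handed in, while the arm keeps its last pose, push and grip.
It also fails if it takes over 64 s, if anything falls off the work surface, if the arm or the gripper's body presses on something with over 40 N, if the wrist force passes 120 N, or if a joint passes its speed limit or range.

### The arm

A 7-joint arm with a two-finger parallel gripper is mounted at the origin on the work surface; the furniture and walls round the work are solid. World frame = base frame: x ahead of the robot, y to its left, z up, the work surface at z = 0. Lengths are in m, angles in rad, forces in N, time in s.
With the tool pointing down it reaches from about 0.4 to 0.85 m from the base axis. Payload 4.5 kg.
Tool frame: the origin (TCP) lies midway between the tips of the shut fingers; the grasp point (between the pads) lies 19 mm behind it; z points along the fingers, y is the line along which they close (so a half turn about z gives the same grasp; the last joint's range is limited). The gripper opens to 88 mm and grips with 3 to 60 N. Pads are 18 mm wide; open, the fingers measure 123 mm over their backs; the gripper's body (75 mm by 187 mm) begins 45 mm behind the grasp point.
Start: joints at [1.159, 0.689, -0.195, 1.565, 0.157, 0.902, -0.215], TCP at [0.27, -0.564, 0.239] pointing down, gripper open.
Joint ranges: [-3.01, 3.01], [-0.46, 2.08], [-1.47, 1.51], [0.13, 2.56], [-1, 4.14], [0.04, 2.09], [-2.66, 2.66]. Speed limits (rad/s): [2.57, 2.57, 3.14, 3.14, 3.14, 3.14, 3.14].

### API

Orientations are given as a 3x3 rotation matrix whose columns are the frame's x, y, z axes.
In Python, from rig import bot gives the robot as it stands.
- The arm moves only by the shell command python3 -m inch 'ROWS' [FORCE]. ROWS is rows parted by semicolons, their numbers by spaces, 1 to 12 of them, each of 7 numbers: the opening from 0.0 (shut) to 1.0 (fully open), then dx, dy, dz in m, then a rotation vector rx, ry, rz in rad; each row is the pose to reach, as a shift and turn from the pose commanded when the command began, along the tool's axes at that moment; what a row does not reach only later rows make up. A row lasts 1/8 s, in which the tool goes at most 0.0625 m and 0.188 rad, less where a joint would pass 70% of its speed; a pose out of reach is approached as far as the arm can. The fingers move at their own pace and stop on an object; FORCE is the grip in N (left out, the last holds). Time passes only in rows, so rows that do not move let the fingers close. It prints the time, the measured TCP pose, the force, the opening and the grip force at its end.
- bot.get_state(): the state, without advancing time (a new reading comes with each control period).
- bot.grab_frame(name): name is "side" or "top" or "wrist"; returns the picture (384x512x3 uint8, blue, green, red); there is no depth.
- bot.camera_params(name): a dict with "camera_matrix" (3x3 intrinsics, pixels), "rvec" (rotation vector, rad) and "tvec" (3), from world to camera coordinates, as OpenCV has them; the wrist camera has in their place "mount" (4x4, takes a point from camera to tool coordinates, whose origin is the TCP and whose axes are the flange's). Camera axes: x right, y down, z forward; pixel columns grow to the right and rows downward; lengths in m; the calibration is good to about 2 mm. A picture is of the moment at which its call begins: read the wrist's pose just before it. camera_params takes no time and is no camera call.
- bot.job_done(): hands the job in; it is judged then, once.
The state is a dict: "time": time; "joint_pos": joint angles; "qvel": joint speeds; "effort": joint torques, N m; "ee_pos": TCP position; "tool_rot": TCP orientation; "wrist_force": force on the tool from outside, world axes, zero at the start; "torque": the same for the moment, N m; "finger_gap": opening from 0.0 (shut) to 1.0 (fully open); "grip_force": force on a finger pad.
Only numpy, scipy, OpenCV 4.12 (cv2) and the standard library are available. Lean on these libraries where they do the work, as an engineer would, in place of code of your own. Each camera call takes 0.05 s, during which the arm holds its last target. There are 200 camera calls.

## Working session

There is one attempt and no reset: what is moved stays moved. The work goes in short steps, Python scripts to look and compute and a shell command to move; the robot and the scene stay as the last step left them, time stands still between calls to the robot, and variables do not carry over. Pictures are saved under pics/ and viewed, at most 10 in all, crops included, and the job is handed in when it is done.

```bash
ls; mkdir -p pics; python3 - <<'E'
from rig import bot
import cv2,numpy as np
s=bot.get_state();print(s['time'],s['ee_pos'],s['tool_rot'],s['finger_gap'])
for n in ("side","top","wrist"):
    im=bot.grab_frame(n);cv2.imwrite(f'pics/{n}0.png',im)
    p=bot.camera_params(n);print(n,p)
a=cv2.imread('pics/side0.png');b=cv2.imread('pics/top0.png')
cv2.imwrite('pics/both.png',np.vstack([a,b])[:, :] if 0 else cv2.resize(np.hstack([a,b]),(800,300)))
E
```

```text
pics
0.0 [ 0.26916615 -0.56337477  0.2379052 ] [[ 9.02237475e-01  4.31238555e-01 -9.20389119e-04]
 [ 4.31239514e-01 -9.02236070e-01  1.59885951e-03]
 [-1.40918396e-04 -1.83945913e-03 -9.99998298e-01]] 1.0002845032066026
side {'camera_matrix': array([[453.74844192,   0.        , 248.8765265 ],
       [  0.        , 453.74844192, 192.44317637],
       [  0.        ,   0.        ,   1.        ]]), 'rvec': array([ 0.05993562, -2.63491553,  1.63911726]), 'tvec': array([0.4164308 , 0.01375082, 1.38892344])}
top {'camera_matrix': array([[402.38017381,   0.        , 258.58597786],
       [  0.        , 402.38017381, 188.1915607 ],
       [  0.        ,   0.        ,   1.        ]]), 'rvec': array([ 2.13583142, -2.16599662,  0.16327932]), 'tvec': array([0.15904407, 0.42851766, 1.16875089])}
wrist {'camera_matrix': array([[335.4216256 ,   0.        , 250.93992088],
       [  0.        , 335.4216256 , 188.36905093],
       [  0.        ,   0.        ,   1.        ]]), 'mount': array([[ 3.45471131e-04, -9.59995116e-01, -2.80016532e-01,
         7.22953051e-02],
       [ 9.99999916e-01,  2.70187755e-04,  3.07453907e-04,
        -5.28871435e-04],
       [-2.19497211e-04, -2.80016615e-01,  9.59995129e-01,
        -1.47220974e-01],
       [ 0.00000000e+00,  0.00000000e+00,  0.00000000e+00,
         1.00000000e+00]])}
```

View pics/top0.png

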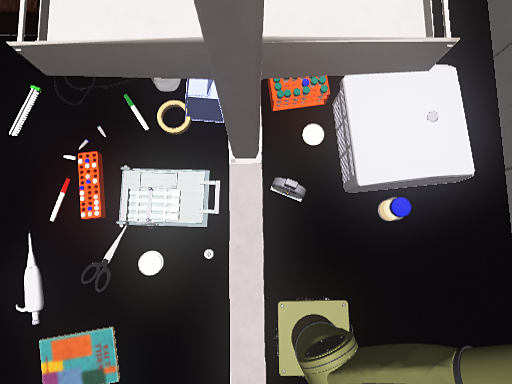

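View pics/side0.png

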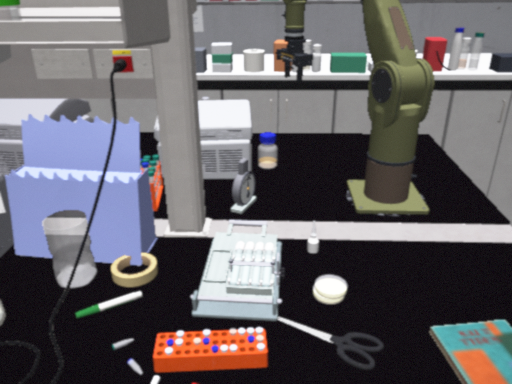

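The top view has the gauge at (288,189), the rack at about (168,198) with its handle bar at about (217,197), and the post foot at about (245,160). The side view has the gauge at (243,190) and the rack at about (243,270). Next I'll enlarge the crops.

```bash
cat > h.py <<'E'
import cv2,numpy as np
from rig import bot
def cam(n):
    p=bot.camera_params(n);K=p['camera_matrix']
    if n=='wrist':
        s=bot.get_state();M=np.array(p['mount'])
        R=np.array(s['tool_rot'])@M[:3,:3];t=np.array(s['tool_rot'])@M[:3,3]+s['ee_pos']
        return K,R.T,-R.T@t
    return K,cv2.Rodrigues(p['rvec'])[0],np.array(p['tvec'])
def proj(c,X):
    K,R,t=c;x=(np.atleast_2d(X)@R.T+t)@K.T;return x[:,:2]/x[:,2:]
def ray(c,uv):
    K,R,t=c;d=R.T@np.linalg.solve(K,[uv[0],uv[1],1.]);return -R.T@t,d
def plane(c,uv,z):
    o,d=ray(c,uv);return o+d*(z-o[2])/d[2]
def tri(*obs):
    A=0;b=0
    for c,uv in obs:
        o,d=ray(c,uv);d=d/np.linalg.norm(d);P=np.eye(3)-np.outer(d,d);A=A+P;b=b+P@o
    return np.linalg.solve(A,b)
E
python3 - <<'E'
from h import *
a=cv2.imread('pics/top0.png');b=cv2.imread('pics/side0.png')
z=lambda im,x,y,w,h,s:cv2.resize(im[y:y+h,x:x+w],None,fx=s,fy=s,interpolation=cv2.INTER_CUBIC)
o=np.zeros((600,800,3),np.uint8)
def put(i,x,y):o[y:y+i.shape[0],x:x+i.shape[1]]=i
put(z(a,110,155,120,80,4),0,0);put(z(a,265,170,50,40,6),490,0)
put(z(b,190,215,100,70,4),0,320);put(z(b,220,155,50,65,4),420,320)
cv2.imwrite('pics/c1.png',o)
c=cam('top');
for n,uv,h in [('gtab',(288,183),.147),('handle',(217,197),.06),('post',(245,160),0),('bott',(400,207),.12),('dish',(313,134),0.014),('drop',(208,254),.086),('dish2',(150,263),.014)]:print(n,plane(c,uv,h).round(3))
E
```

```text
gtab [0.427 0.075 0.147]
handle [0.402 0.274 0.06 ]
post [0.523 0.193 0.   ]
bott [ 0.36  -0.233  0.12 ]
dish [ 0.6   -0.017  0.014]
drop [0.24  0.296 0.086]
dish2 [0.215 0.475 0.014]
```

View pics/c1.png

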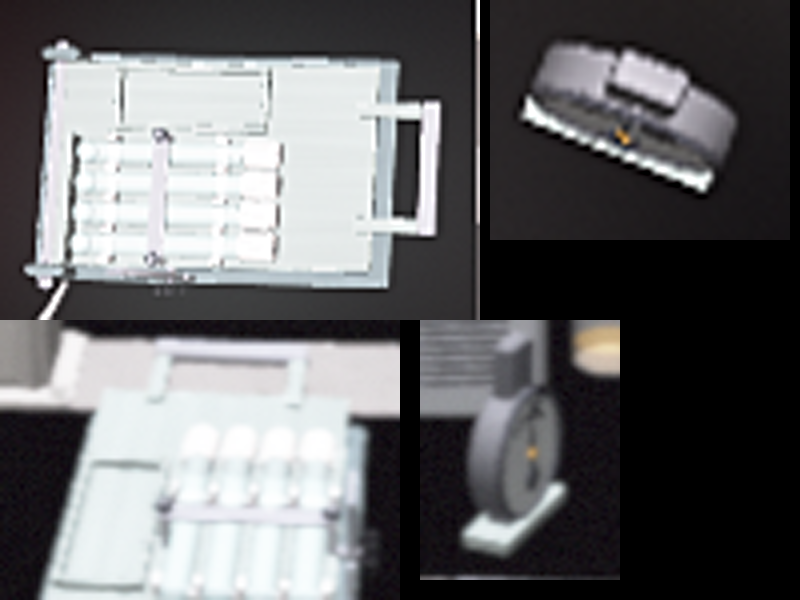

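The enlarged crops show the gauge with its dial toward −x and yawed about −24°. In the top view the pocket spans roughly (140–178, 172–188) and the handle bar is near x=217. I'll compute rough poses and the distances for the first move.

```bash
python3 - <<'E'
from h import *
t=cam('top');s=cam('side')
f=lambda x,y:(265+(x-490)/6-.4,170+y/6-.4)
q=lambda x,y:(110+x/4-.4,155+y/4-.4)
print('sidecam',ray(s,(0,0))[0],'topcam',ray(t,(0,0))[0])
print('tab',plane(t,f(650,75),.147)); A=plane(t,f(527,110),.012);B=plane(t,f(710,187),.012);print('foot edge',A,B,np.linalg.norm(A-B),np.arctan2(A[1]-B[1],A[0]-B[0])*57.3-90)
P=[plane(t,q(*u),.056) for u in [(122,70),(270,70),(270,130),(122,130)]];print('pocket',np.array(P).round(3),np.mean(P,0))
H=[plane(t,q(*u),.054) for u in [(431,104),(431,233)]];print('bar',H)
print('tab tri',tri((t,f(650,75)),(s,(220+(513-420)/4,155+15/4))))
print('box corner',tri((t,(345,190)),(s,(218,130))),plane(t,(345,192),.2))
E
```

```text
sidecam [0.34303191 1.25987294 0.63068322] topcam [0.25969656 0.16421783 1.21675439]
tab [0.42925577 0.06585565 0.147     ]
foot edge [0.43361484 0.11597861 0.012     ] [0.39329864 0.02477681 0.012     ] 0.09971541535366628 -23.843185541010342
pocket [[0.479 0.499 0.056]
 [0.478 0.391 0.056]
 [0.433 0.39  0.056]
 [0.435 0.498 0.056]] [0.45630703 0.44464387 0.056     ]
bar [array([0.45133326, 0.2735421 , 0.054     ]), array([0.35683833, 0.27353571, 0.054     ])]
tab tri [0.42840946 0.06598226 0.1483277 ]
box corner [ 0.4570771  -0.06621906  0.18411958] [ 0.39342632 -0.06589208  0.2       ]
```

```bash
python3 -m inch '1 .04 -.05 -.08 0 0 -.1;1 .08 -.1 -.08 0 0 -.2;1 .12 -.15 -.08 0 0 -.3;1 .16 -.2 -.08 0 0 -.4;1 .2 -.25 -.08 0 0 -.5;1 .24 -.3 -.08 0 0 -.6;1 .28 -.35 -.08 0 0 -.7;1 .32 -.4 -.08 0 0 -.7;1 .36 -.45 -.08 0 0 -.7;1 .4 -.5 -.08 0 0 -.7;1 .4 -.5 -.08 0 0 -.7'
```

```text
time: 1.52
ee_pos: [0.415, 0.0626, 0.3188]
tool_rot: [[0.41, 0.912, 0.001], [0.912, -0.41, 0.001], [0.001, 0.0, -1.0]]
wrist_force: [0.6, -1.1, 0.5]
finger_gap: 0.999
grip_force: 0.0
```

```bash
python3 - <<'E'
from h import *
c=cam('wrist');im=bot.grab_frame('wrist');cv2.imwrite('pics/w1.png',im)
print(proj(c,[[.429,.066,.147]]))
u,v=proj(c,[[.429,.066,.147]])[0].astype(int)
cv2.imwrite('pics/w1c.png',cv2.resize(im[v-75:v+75,u-100:u+100],(800,600),interpolation=cv2.INTER_CUBIC));print(u-100,v-75)
E
```

```text
[[262.91577387 159.33350514]]
162 84
```

View pics/w1c.png

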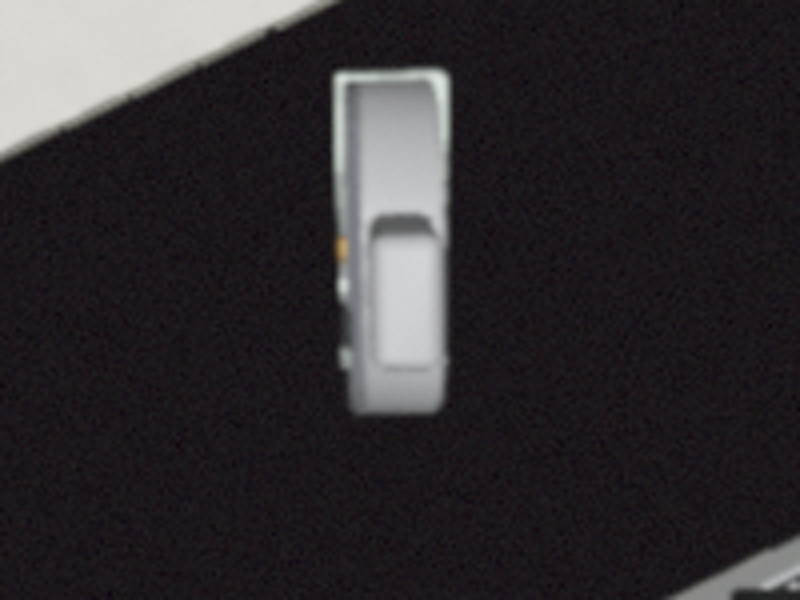

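The tab's top face spans crop (372–437, 233–367), centred on full-frame pixel (262.7, 158.7). That is within 0.7 px of the prediction for (0.429, 0.066), and the yaw is aligned, so I'm going down.

```bash
python3 -m inch '1 .009 .011 .05 0 0 0;1 .009 .011 .1 0 0 0;1 .009 .011 .14 0 0 0;1 .009 .011 .17 0 0 0;1 .009 .011 .19 0 0 0;1 .009 .011 .204 0 0 0;1 .009 .011 .204 0 0 0;1 .009 .011 .204 0 0 0'; python3 -m inch '0 0 0 0 0 0 0;0 0 0 0 0 0 0;0 0 0 0 0 0 0;0 0 0 0 0 0 0;0 0 0 0 0 0 0;0 0 0 0 0 0 0;0 0 0 0 0 0 0' 25
```

```text
time: 2.58
ee_pos: [0.4288, 0.0633, 0.1151]
tool_rot: [[0.412, 0.911, 0.001], [0.911, -0.412, 0.0], [0.0, 0.0, -1.0]]
wrist_force: [-0.1, -1.1, 0.0]
finger_gap: 0.994
grip_force: 0.0
time: 3.45
ee_pos: [0.4286, 0.0633, 0.1147]
tool_rot: [[0.412, 0.911, -0.0], [0.911, -0.412, -0.0], [-0.0, 0.0, -1.0]]
wrist_force: [1.4, -0.3, -0.6]
finger_gap: 0.226
grip_force: 0.0
```

```bash
python3 -m inch '0 0 0 0 0 0 0;0 0 0 0 0 0 0;0 0 0 0 0 0 0;0 0 0 0 0 0 0' 25
```

```text
time: 3.95
ee_pos: [0.4286, 0.0634, 0.1147]
tool_rot: [[0.412, 0.911, 0.0], [0.911, -0.412, -0.0], [-0.0, 0.0, -1.0]]
wrist_force: [-0.6, -0.3, -0.5]
finger_gap: 0.2
grip_force: 24.9
```

Gripped at 17.6 mm. Next I lift, carry on the robot's side of the post while turning to the rack's yaw, and hover short of the pocket so the wrist camera sees it past the foot.

```bash
python3 -m inch '0 0 0 -.015 0 0 0;0 0 0 -.05 0 0 0;0 0 0 -.09 0 0 0;0 .015 -.03 -.12 0 0 -.1;0 .034 -.063 -.15 0 0 -.2;0 .07 -.08 -.17 0 0 -.3;0 .11 -.1 -.19 0 0 -.42;0 .15 -.115 -.21 0 0 -.42;0 .18 -.125 -.22 0 0 -.42;0 .22 -.11 -.24 0 0 -.42;0 .25 -.092 -.25 0 0 -.42;0 .259 -.087 -.25 0 0 -.42'; python3 -m inch '0 0 0 0 0 0 0;0 0 0 0 0 0 0;0 0 0 0 0 0 0;0 0 0 0 0 0 0'
python3 - <<'E'
from h import *
c=cam('wrist');im=bot.grab_frame('wrist');cv2.imwrite('pics/w2.png',im)
print(proj(c,[[.456,.4446,.056]]))
cv2.imwrite('pics/w2c.png',cv2.resize(im,(800,600),interpolation=cv2.INTER_CUBIC))
E
```

```text
time: 5.45
ee_pos: [0.4573, 0.3358, 0.3641]
tool_rot: [[0.006, 1.0, -0.0], [1.0, -0.006, 0.0], [0.0, -0.0, -1.0]]
wrist_force: [-1.4, -0.1, -4.6]
finger_gap: 0.201
grip_force: 25.0
time: 5.95
ee_pos: [0.4558, 0.3348, 0.3648]
tool_rot: [[0.005, 1.0, 0.0], [1.0, -0.005, -0.001], [-0.001, 0.0, -1.0]]
wrist_force: [-0.1, 0.8, -4.0]
finger_gap: 0.205
grip_force: 25.0
[[250.6902426   59.90680422]]
```

View pics/w2c.png

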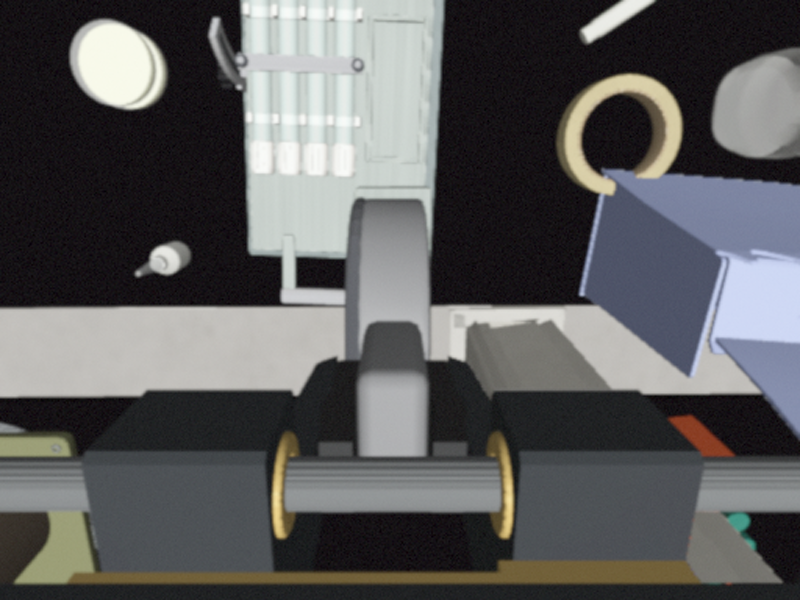

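The wrist view shows the pocket outline at about px (238–272, 10–104). The foot's front edge shows beyond the case near row 120, columns 229–275. I'll enlarge with contrast.

```bash
python3 - <<'E'
from h import *
im=cv2.imread('pics/w2.png')[0:130,215:300]
g=cv2.cvtColor(im,cv2.COLOR_BGR2GRAY);g=cv2.createCLAHE(6,(3,3)).apply(g)
o=np.hstack([im,cv2.cvtColor(g,cv2.COLOR_GRAY2BGR)])
cv2.imwrite('pics/w2d.png',cv2.resize(o,None,fx=4.6,fy=4.6,interpolation=cv2.INTER_CUBIC))
E
```

```text
(no output)
```

View pics/w2d.png

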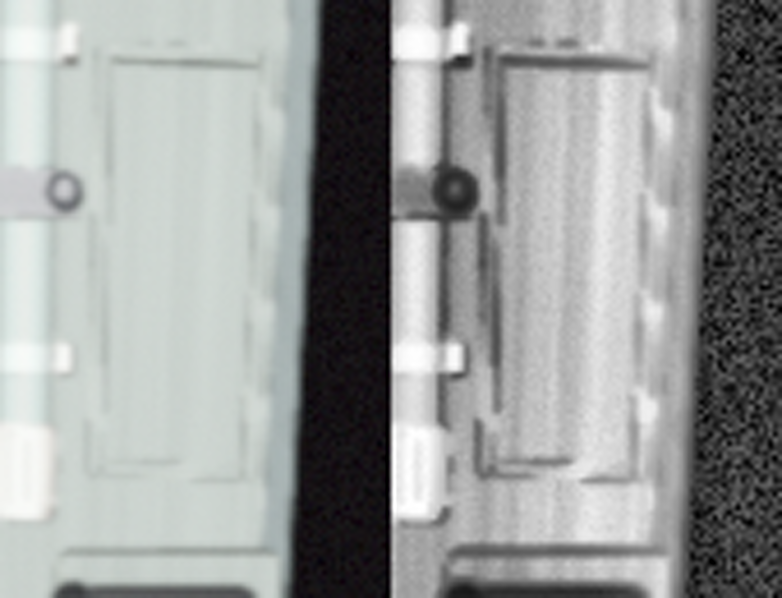

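The enlargement shows the pocket's inner corners at crop (110,64), (257,64), (245,470) and (102,463). The foot's front edge is at crop row 549, columns 60–275. Now I'll turn those into positions.

```bash
python3 - <<'E'
from h import *
c=cam('wrist');s=bot.get_state();print(s['ee_pos'])
q=lambda x,y:(215+x/4.6-.4,y/4.6-.4)
for z in (.051,.058):
    for nm,C in (('inner',[(110,64),(257,64),(245,470),(102,463)]),('outer',[(97,48),(271,48),(259,480),(88,475)])):
        P=np.array([plane(c,q(*u),z) for u in C]);print(z,nm,P.round(4)[:,:2].tolist(),P.mean(0).round(4),'len',np.linalg.norm(P[0]-P[3]),np.linalg.norm(P[1]-P[2]),'w',np.linalg.norm(P[0]-P[1]),np.linalg.norm(P[3]-P[2]),'yaw',[np.degrees(np.arctan2(-(P[a]-P[b])[0],(P[a]-P[b])[1])) for a,b in((0,3),(1,2))])
print('edge',plane(c,q(290,590),.045)-plane(c,q(322,5),.045))
for z in (s['ee_pos'][2]-.115,s['ee_pos'][2]-.103):
    A,B=[plane(c,q(*u),z) for u in((60,549),(275,549))];print('foot',A,B,(A+B)/2-s['ee_pos'])
E
```

```text
[0.45584578 0.33486536 0.36480265]
0.051 inner [[0.4412, 0.4992], [0.481, 0.4991], [0.4787, 0.3928], [0.4374, 0.395]] [0.4596 0.4465 0.051 ] len 0.1043320777032135 0.10625536054952703 w 0.039707139067889904 0.04141331608219153 yaw [np.float64(-2.131536375251081), np.float64(-1.2025117954277265)]
0.051 outer [[0.4378, 0.5032], [0.4847, 0.5029], [0.4828, 0.39], [0.4333, 0.3916]] [0.4596 0.4469 0.051 ] len 0.11160955349651062 0.11295557131025921 w 0.04687694924916903 0.04958154674986232 yaw [np.float64(-2.335391548325587), np.float64(-0.9485364169661991)]
0.058 inner [[0.4415, 0.4979], [0.4806, 0.4977], [0.4784, 0.3931], [0.4376, 0.3952]] [0.4595 0.4459 0.058 ] len 0.10274785100148348 0.10464192982821649 w 0.03910420743511248 0.04078447706557356 yaw [np.float64(-2.131536375251082), np.float64(-1.2025117954277453)]
0.058 outer [[0.4381, 0.5017], [0.4842, 0.5015], [0.4824, 0.3903], [0.4336, 0.3919]] [0.4596 0.4463 0.058 ] len 0.10991482222392632 0.11124040147833159 w 0.04616514789017155 0.04882867752686414 yaw [np.float64(-2.3353915483256236), np.float64(-0.9485364169662176)]
edge [-5.89411794e-03 -1.56878378e-01  5.55111512e-17]
foot [0.43818553 0.38657939 0.24980265] [0.4740783  0.38641163 0.24980265] [ 0.00028614  0.05163015 -0.115     ]
foot [0.43900345 0.38754263 0.26180265] [0.47325349 0.38738255 0.26180265] [ 0.00028269  0.05259723 -0.103     ]
```

The sizes agree (104×40 inner, 112×48 outer). The pocket centre is (0.4596, 0.446) with a yaw of about −1.8°. The gauge centre sits 2 mm toward +y from the TCP. I'll move above it and look once more just over the lips.

```bash
python3 -m inch '0 .04 .001 .03 0 0 .01;0 .08 .002 .07 0 0 .026;0 .1 .003 .11 0 0 .026;0 .109 .003 .145 0 0 .026;0 .109 .003 .17 0 0 .026;0 .109 .003 .18 0 0 .026;0 .109 .003 .18 0 0 .026;0 .109 .003 .18 0 0 .026;0 .109 .003 .18 0 0 .026'
python3 - <<'E'
from h import *
c=cam('wrist');s=bot.get_state();im=bot.grab_frame('wrist');cv2.imwrite('pics/w3.png',im)
e=s['ee_pos'];z=e[2]-.115;print(e,proj(c,[[.4596,.446+.052,.058],[e[0],e[1]+.052,z],[.4596-.02,.446+.052,.058]]))
im=im[60:160,175:325];g=im
cv2.imwrite('pics/w3c.png',cv2.resize(im,None,fx=5.3,fy=5.3,interpolation=cv2.INTER_CUBIC))
E
```

```text
time: 7.12
ee_pos: [0.4601, 0.4446, 0.1859]
tool_rot: [[0.031, 1.0, 0.001], [1.0, -0.031, 0.002], [0.002, 0.001, -1.0]]
wrist_force: [-0.4, -0.4, -4.6]
finger_gap: 0.199
grip_force: 25.0
[0.4601099  0.44463978 0.18594866] [[248.06719482 115.80463538]
 [248.68028647 118.78682318]
 [223.22063702 116.59280456]]
```

View pics/w3c.png

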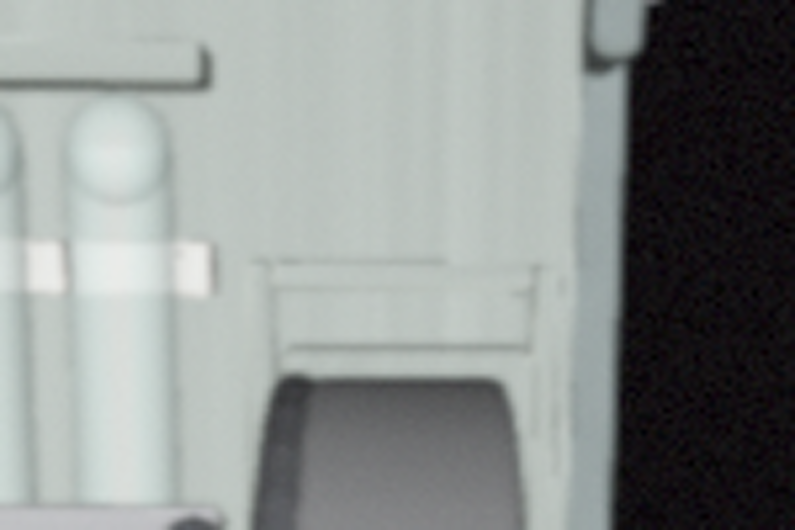

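The near-lips view shows the pocket's +y inner edge at row ≈114.3 and its inner sides at columns 226 and 275. The foot's end line is at row ≈125, lower than the 119 seen before, so the gauge may have pivoted slightly in the pads. I'll compare the two frames numerically.

```bash
python3 - <<'E'
from h import *
w2=cv2.imread('pics/w2.png');w3=cv2.imread('pics/w3.png');c=cam('wrist');im=bot.grab_frame('wrist');cv2.imwrite('pics/w4.png',im)
for n,i in (('w2',w2),('w3',w3),('w4',im)):
    g=cv2.GaussianBlur(cv2.cvtColor(i,cv2.COLOR_BGR2GRAY),(3,3),0)[:,245:262].mean(1)
    d=np.diff(g);k=[r for r in range(100,300) if abs(d[r])>6 and abs(d[r])==max(abs(d[max(0,r-3):r+4]))]
    print(n,[(r,int(d[r])) for r in k])
e=bot.get_state()['ee_pos']
for z in(-.115,-.103):print(plane(c,(248,124.9),e[2]+z)-e)
E
```

```text
w2 [(120, 16), (126, -43), (205, -36), (237, 13), (291, -42)]
w3 [(123, -11), (130, -41), (206, -35), (235, 13), (291, -40)]
w4 [(123, -11), (130, -41), (206, -35), (235, 13), (291, -40)]
[-0.00067662  0.04744409 -0.115     ]
[-0.0005549   0.04859441 -0.103     ]
```

The tab did not move but the foot shifted 4 mm toward −y, so the gauge has pivoted about 2.4° in the pads. I'll turn the tool back by +0.042 about its y axis, tighten the grip, and come down to just above the lips.

```bash
python3 -m inch '0 0 0 0 0 .01 0;0 0 -.0005 0 0 .02 0;0 0 -.0005 0 0 .03 0;0 0 -.0005 0 0 .042 0;0 0 -.0005 .004 0 .042 0;0 0 -.0005 .007 0 .042 0;0 0 -.0005 .009 0 .042 0;0 0 -.0005 .009 0 .042 0;0 0 -.0005 .009 0 .042 0' 40
python3 - <<'E'
from h import *
c=cam('wrist');im=bot.grab_frame('wrist');cv2.imwrite('pics/w5.png',im)
e=bot.get_state()['ee_pos']
g=cv2.GaussianBlur(cv2.cvtColor(im,cv2.COLOR_BGR2GRAY),(3,3),0)[:,245:262].mean(1);d=np.diff(g)
print([(r,int(d[r]*10)) for r in range(100,140)])
for r in(120,122,124):print(r,plane(c,(248,r),e[2]-.115)-e)
E
```

```text
time: 8.35
ee_pos: [0.4591, 0.4443, 0.1758]
tool_rot: [[0.031, 1.0, 0.001], [0.999, -0.031, 0.042], [0.042, 0.0, -0.999]]
wrist_force: [-0.3, -0.1, -3.5]
finger_gap: 0.201
grip_force: 40.0
[(100, 2), (101, 0), (102, 2), (103, 0), (104, 1), (105, 0), (106, -1), (107, -1), (108, 0), (109, 1), (110, 1), (111, 0), (112, 0), (113, -16), (114, -55), (115, -37), (116, 35), (117, 48), (118, -1), (119, -61), (120, -32), (121, 49), (122, 24), (123, -100), (124, -102), (125, 49), (126, 114), (127, 44), (128, -40), (129, -224), (130, -411), (131, -321), (132, -58), (133, 47), (134, 42), (135, 33), (136, 28), (137, 25), (138, 27), (139, 30)]
120 [-0.00059668  0.0557051  -0.115     ]
122 [-0.00064633  0.0541834  -0.115     ]
124 [-0.00069613  0.05265743 -0.115     ]
```

The foot end is now 52 mm ahead of the TCP, so the gauge is upright, with a 3 mm gap to the inner lip where 2 mm is wanted. I'll nudge 0.6 mm and feel my way down.

```bash
python3 -m inch '0 .0006 .0003 .002 0 0 0;0 .0006 .0003 .004 0 0 0;0 .0006 .0003 .006 0 0 0;0 .0006 .0003 .006 0 0 0;0 .0006 .0003 .006 0 0 0'; python3 -m inch '0 0 0 .001 0 0 0;0 0 0 .002 0 0 0;0 0 0 .002 0 0 0'
```

```text
time: 9.02
ee_pos: [0.4594, 0.445, 0.1697]
tool_rot: [[0.031, 1.0, 0.001], [0.999, -0.031, 0.042], [0.042, 0.0, -0.999]]
wrist_force: [-0.2, -0.0, -4.1]
finger_gap: 0.2
grip_force: 40.0
time: 9.4
ee_pos: [0.4594, 0.445, 0.1676]
tool_rot: [[0.031, 1.0, 0.001], [0.999, -0.031, 0.042], [0.042, -0.0, -0.999]]
wrist_force: [0.6, -0.0, -3.1]
finger_gap: 0.199
grip_force: 40.0
```

```bash
python3 -m inch '0 0 0 .001 0 0 0;0 0 0 .001 0 0 0;0 0 0 .001 0 0 0'; python3 -m inch '0 0 0 .001 0 0 0;0 0 0 .001 0 0 0;0 0 0 .001 0 0 0';  python3 -m inch '0 0 0 .001 0 0 0;0 0 0 .001 0 0 0;0 0 0 .001 0 0 0'
```

```text
time: 9.78
ee_pos: [0.4596, 0.4455, 0.1671]
tool_rot: [[0.031, 1.0, 0.002], [0.999, -0.031, 0.043], [0.043, 0.0, -0.999]]
wrist_force: [-0.4, 0.2, -0.6]
finger_gap: 0.201
grip_force: 40.0
time: 10.15
ee_pos: [0.4597, 0.4462, 0.1668]
tool_rot: [[0.031, 1.0, 0.002], [0.999, -0.031, 0.044], [0.044, 0.001, -0.999]]
wrist_force: [-0.2, 0.9, 5.0]
finger_gap: 0.201
grip_force: 40.0
time: 10.52
ee_pos: [0.4598, 0.4471, 0.1664]
tool_rot: [[0.031, 1.0, 0.003], [0.998, -0.031, 0.046], [0.046, 0.002, -0.999]]
wrist_force: [-0.4, 0.9, 7.2]
finger_gap: 0.202
grip_force: 40.0
```

```bash
python3 -m inch '0 0 0 -.002 0 0 0;0 0 0 -.002 0 0 0' ; python3 -m inch '.4 0 0 0 0 0 0;.4 0 0 0 0 0 0;.4 0 0 0 0 0 0;.4 0 0 0 0 0 0;.4 0 0 -.02 0 0 0;.6 0 0 -.06 0 0 0;.6 0 0 -.11 0 0 0;.6 -.03 0 -.14 0 -.042 0;.6 -.06 0 -.15 0 -.042 0;.6 -.06 0 -.15 0 -.042 0;.6 -.06 0 -.15 0 -.042 0'
python3 - <<'E'
from h import *
for n in('wrist','top','side'):cv2.imwrite(f'pics/{n}6.png',bot.grab_frame(n))
a=cv2.imread('pics/wrist6.png');b=cv2.imread('pics/side6.png')[205:335,170:300];t=cv2.imread('pics/top6.png')[150:240,105:235]
b=cv2.resize(b,(400,400),interpolation=cv2.INTER_CUBIC);a=cv2.resize(a,(400,300));t=cv2.resize(t,(400,277),interpolation=cv2.INTER_CUBIC)
o=np.zeros((600,800,3),np.uint8);o[:400,400:]=b;o[:300,:400]=a;o[300:577,:400]=t;cv2.imwrite('pics/c6.png',o)
E
```

```text
time: 10.78
ee_pos: [0.4596, 0.4454, 0.1667]
tool_rot: [[0.031, 1.0, 0.002], [0.999, -0.031, 0.043], [0.043, 0.0, -0.999]]
wrist_force: [0.1, 1.3, 0.7]
finger_gap: 0.198
grip_force: 40.0
time: 12.15
ee_pos: [0.4572, 0.3794, 0.3139]
tool_rot: [[0.031, 1.0, -0.0], [1.0, -0.031, 0.0], [0.0, -0.0, -1.0]]
wrist_force: [-0.1, 0.2, -0.8]
finger_gap: 0.595
grip_force: 0.0
```

View pics/c6.png

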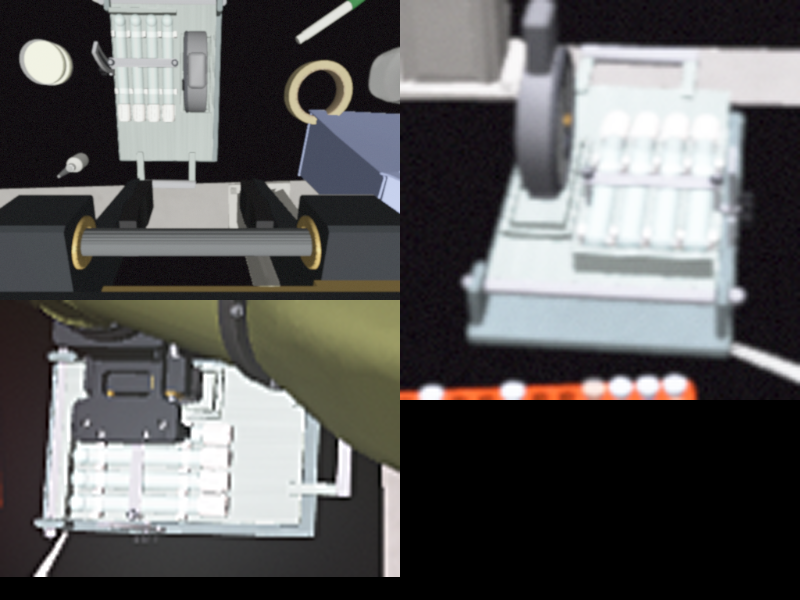

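The side view shows the gauge standing in its pocket with the tab upright, and the top and wrist views agree. The fixed cameras see the dial almost edge-on. I'll tilt the wrist camera toward the dial to read fork and needle, and measure the bar in the last wrist frame.

```bash
python3 - <<'E'
from h import *
c=cam('wrist');a=cv2.cvtColor(cv2.imread('pics/wrist6.png'),cv2.COLOR_BGR2GRAY).astype(int)
print('rows x210:',[(r,int(a[r,205:222].mean())) for r in range(222,240)])
print('cols r218', ''.join('%d:%d '%(k,a[212:222,k].mean()) for k in range(170,258,1) if a[212:222,k].mean()>90))
E
python3 -m inch '.6 .02 -.03 .01 -.1 0 0;.6 .04 -.06 .02 -.25 0 0;.6 .06 -.09 .04 -.4 0 0;.6 .075 -.122 .06 -.55 0 0;.6 .075 -.122 .07 -.7 0 0;.6 .075 -.122 .07 -.7 0 0;.6 .075 -.122 .07 -.7 0 0;.6 .075 -.122 .07 -.7 0 0'
python3 - <<'E'
from h import *
c=cam('wrist');s=bot.get_state();im=bot.grab_frame('wrist');cv2.imwrite('pics/w7.png',im)
p=proj(c,[[.448,.446,.112],[.448,.446,.162]]);print(s['ee_pos'],p)
u,v=p[0].astype(int);u=min(max(u,75),437);v=min(max(v,75),308);print(u-75,v-75)
cv2.imwrite('pics/w7c.png',cv2.resize(im[v-75:v+75,u-75:u+75],(600,600),interpolation=cv2.INTER_CUBIC))
E
```

```text
rows x210: [(222, 16), (223, 17), (224, 15), (225, 16), (226, 16), (227, 16), (228, 23), (229, 54), (230, 107), (231, 156), (232, 184), (233, 193), (234, 196), (235, 198), (236, 200), (237, 199), (238, 198), (239, 196)]
cols r218 175:100 176:168 177:198 178:204 179:203 180:203 181:203 182:197 183:170 184:116 241:100 242:169 243:198 244:204 245:204 246:203 247:203 248:195 249:160 250:91 
time: 13.3
ee_pos: [0.3384, 0.4578, 0.2443]
tool_rot: [[0.032, 0.765, 0.644], [0.999, -0.025, -0.02], [0.0, 0.644, -0.765]]
wrist_force: [1.3, -0.7, 0.7]
finger_gap: 0.6
grip_force: 0.0
[0.33839412 0.4577694  0.24426291] [[249.02231441 176.5378056 ]
 [285.75529681 187.33571367]]
174 101
```

View pics/w7c.png

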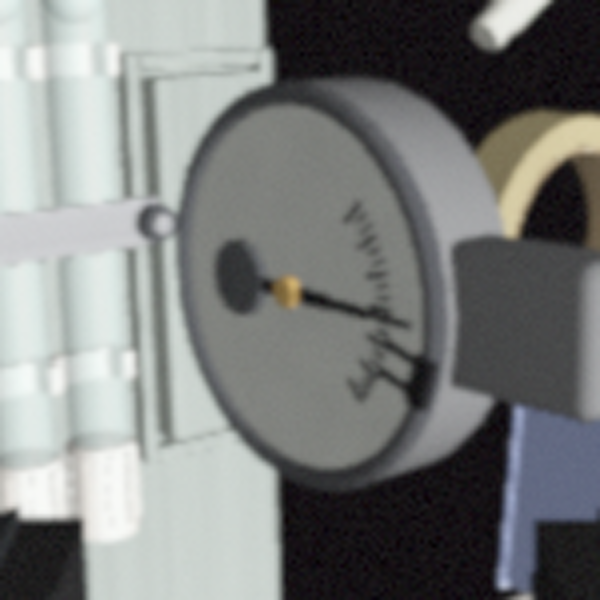

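The dial view shows the pivot at crop (290,291) and the needle tip at (408,325). The black fork is at about (415,380), its prongs pointing left at roughly (385,340) and (380,375). I'll unroll the dial to polar for the angles, and locate the bar.

```bash
python3 - <<'E'
from h import *
c=cam('wrist');im=cv2.imread('pics/w7.png');g=cv2.cvtColor(im,cv2.COLOR_BGR2GRAY).astype(np.float32)
yaw=np.radians(-1.8);n=np.array([np.cos(yaw),np.sin(yaw),0]);ey=np.array([-np.sin(yaw),np.cos(yaw),0])
uv=(174+290/4-.4,101+291/4-.4)
for off in(.012,.016,.020):
    p0=np.array([.4596,.446,0])-n*off;o,d=ray(c,uv);P=o+d*((p0-o)@n)/(d@n)
    print('off',off,'pivot',P.round(4))
    a=np.radians(np.arange(-10,44,1))
    for r in(.025,.030,.034,.037,.040,.043,.046):
        X=P-np.outer(np.sin(a),ey)*r+np.outer(np.cos(a),[0,0,1])*r
        q=proj(c,X).astype(np.float32);v=cv2.remap(g,q[:,:1],q[:,1:],cv2.INTER_CUBIC)[:,0]
        print(int(r*1000),' '.join('%d'%x for x in v))
E
cat > bar.py <<'E'
from h import *
K=bot.camera_params('wrist');K,M=K['camera_matrix'],K['mount']
R=np.array([[.031,1,0],[1,-.031,0],[0,0,-1.]]);e=np.array([.4572,.3794,.3139])
Rc=R@M[:3,:3];t=R@M[:3,3]+e;c=(K,Rc.T,-Rc.T@t)
for v in(229.8,233.5):print([plane(c,(u,v),.054).round(4) for u in(179.5,245.5)])
E
python3 bar.py
```

```text
off 0.012 pivot [0.4477 0.4485 0.109 ]
25 126 125 127 127 125 120 110 99 78 56 42 42 55 73 94 109 118 126 128 129 129 128 128 127 127 127 127 127 127 126 126 126 125 125 126 126 126 127 128 130 129 128 127 128 128 128 129 129 129 129 129 129 129 128
30 122 122 120 118 115 99 77 59 46 40 48 62 87 107 121 122 121 115 108 96 83 78 87 101 112 118 119 119 120 120 119 116 108 99 89 85 90 99 110 119 122 122 120 116 113 108 98 90 86 86 90 99 111 120
34 111 102 90 95 102 100 83 65 59 49 47 56 77 96 101 94 84 84 86 75 64 65 79 95 94 88 90 95 100 96 87 82 82 75 69 69 75 80 84 87 88 89 91 92 88 84 83 84 89 92 99 110 118 122
37 123 119 117 121 121 118 114 111 101 84 62 67 93 111 122 121 117 103 81 57 51 68 91 113 121 125 125 123 112 93 67 54 65 89 109 124 126 128 129 130 130 128 126 126 126 127 129 129 128 127 127 128 129 129
40 125 125 125 124 125 126 126 123 114 90 70 76 104 119 126 128 125 118 96 68 53 68 97 115 126 129 126 121 109 87 61 59 82 110 122 128 128 128 127 128 128 128 127 127 128 129 128 127 126 125 125 125 126 127
43 128 128 126 125 125 126 126 125 119 111 109 115 123 128 129 128 1
[... 2579 characters left out ...]
28 125 123 125 125 124 123 114 98 86 93 111 123 126 128 126 119 107 79 56 63 93 116 125 126 124 118 103 77 58 65 91 118 125 129 130 131 129 128 128 128 128 127 126 126 126 126 126 126 126 124 124 125
43 125 125 123 121 121 119 117 119 117 118 119 119 122 122 122 125 123 110 85 51 33 36 47 51 53 53 48 39 29 23 30 45 62 82 97 112 120 123 124 122 122 122 122 121 121 119 118 120 119 121 121 119 120 121
46 73 73 73 74 75 74 73 73 72 71 72 73 74 75 71 69 67 61 48 33 25 22 20 21 24 22 24 20 24 26 24 16 23 40 54 62 64 64 63 62 62 61 59 59 58 58 57 57 57 58 58 57 56 58
[array([0.3617, 0.2801, 0.054 ]), array([0.4482, 0.2774, 0.054 ])]
[array([0.3612, 0.2748, 0.054 ]), array([0.448 , 0.2722, 0.054 ])]
```

Needle reads ≈0.5°. The prongs are at 10.0° and 20.5°, a 7.3 mm pitch that matches 5.6 mm plus prong width, so the gap is at ≈15.3° and the cradle needs about 0.26 rad. The bar is at about (0.405, 0.2725, 0.054). I'll untilt, back away, and turn so the camera faces −x.

```bash
python3 -m inch '.36 -.03 0 -.01 .15 0 0;.36 -.07 .01 -.01 .3 0 0;.36 -.12 .03 0 .45 0 0;.36 -.16 .06 .01 .6 0 0;.36 -.184 .079 .0195 .7 0 0;.36 -.184 .079 .0195 .7 0 0;.36 -.184 .079 .0195 .7 0 0'; python3 -m inch '.36 0 0 0 0 0 -.18;.36 0 0 0 0 0 -.36;.36 0 0 0 0 0 -.54;.36 0 0 0 0 0 -.72;.36 0 0 0 0 0 -.9;.36 0 0 0 0 0 -1.08;.36 0 0 0 0 0 -1.26;.36 0 0 0 0 0 -1.44;.36 0 0 0 0 0 -1.571;.36 0 0 0 0 0 -1.571;.36 0 0 0 0 0 -1.571;.36 0 0 0 0 0 -1.571'
python3 - <<'E'
from h import *
c=cam('wrist');s=bot.get_state();im=bot.grab_frame('wrist');cv2.imwrite('pics/w8.png',im);print(s['ee_pos'].round(4),s['joint_pos'].round(2))
p=proj(c,[[.405,.2725,.054],[.405,.2655,.054],[.405,.2795,.054]]);print(p)
a=cv2.cvtColor(im,cv2.COLOR_BGR2GRAY).astype(int);u,v=p[0].astype(int)
print([(k,int(a[v-5:v+6,k].mean())) for k in range(u-20,u+21)])
for dv in(-25,25):print([(k,int(a[v+dv-4:v+dv+5,k].mean())) for k in range(u-14,u+15)])
E
```

```text
time: 14.22
ee_pos: [0.4079, 0.269, 0.2806]
tool_rot: [[0.04, 0.999, 0.002], [0.999, -0.04, 0.001], [0.001, 0.002, -1.0]]
wrist_force: [1.1, 0.6, 0.2]
finger_gap: 0.364
grip_force: 0.0
time: 15.72
ee_pos: [0.4048, 0.2718, 0.2802]
tool_rot: [[-1.0, 0.031, 0.001], [0.031, 1.0, -0.0], [-0.001, -0.0, -1.0]]
wrist_force: [0.7, -0.5, -0.2]
finger_gap: 0.363
grip_force: 0.0
[0.4048 0.2718 0.2802] [-0.05  0.62 -1.04  1.89  0.64  1.    0.16]
[[251.17787749 157.09425476]
 [244.9820354  157.28366906]
 [257.37577848 156.90477753]]
[(231, 57), (232, 27), (233, 19), (234, 17), (235, 19), (236, 18), (237, 19), (238, 18), (239, 18), (240, 21), (241, 19), (242, 16), (243, 20), (244, 21), (245, 33), (246, 91), (247, 156), (248, 190), (249, 204), (250, 209), (251, 210), (252, 209), (253, 210), (254, 211), (255, 209), (256, 207), (257, 201), (258, 185), (259, 142), (260, 74), (261, 23), (262, 18), (263, 18), (264, 16), (265, 19), (266, 19), (267, 18), (268, 18), (269, 18), (270, 18), (271, 19)]
[(237, 17), (238, 18), (239, 20), (240, 19), (241, 19), (242, 16), (243, 17), (244, 18), (245, 28), (246, 82), (247, 144), (248, 181), (249, 200), (250, 208), (251, 210), (252, 210), (253, 211), (254, 212), (255, 210), (256, 208), (257, 206), (258, 198), (259, 163), (260, 93), (261, 31), (262, 18), (263, 18), (264, 19), (265, 20)]
[(237, 19), (238, 17), (239, 16), (240, 16), (241, 17), (242, 17), (243, 17), (244, 20), (245, 44), (246, 107), (247, 167), (248, 196), (249, 206), (250, 209), (251, 209), (252, 209), (253, 210), (254, 211), (255, 209), (256, 204), (257, 190), (258, 155), (259, 92), (260, 36), (261, 20), (262, 16), (263, 20), (264, 19), (265, 18)]
```

The bar is centred at column 252.9 and is 13.3 px wide, about 15 mm, which puts it at y ≈ 0.2744. Going down over it.

```bash
python3 -m inch '.36 0 .0026 .05 0 0 0;.36 0 .0026 .1 0 0 0;.36 0 .0026 .14 0 0 0;.36 0 .0026 .18 0 0 0;.36 0 .0026 .21 0 0 0;.36 0 .0026 .23 0 0 0;.36 0 .0026 .243 0 0 0;.36 0 .0026 .243 0 0 0;.36 0 .0026 .243 0 0 0' 30;  python3 -m inch '0 0 0 0 0 0 0;0 0 0 0 0 0 0;0 0 0 0 0 0 0;0 0 0 0 0 0 0;0 0 0 0 0 0 0;0 0 0 0 0 0 0'
```

```text
time: 16.9
ee_pos: [0.4054, 0.2744, 0.0375]
tool_rot: [[-1.0, 0.031, 0.001], [0.031, 1.0, 0.001], [-0.001, 0.001, -1.0]]
wrist_force: [0.5, 0.6, 0.1]
finger_gap: 0.362
grip_force: 0.0
time: 17.65
ee_pos: [0.4054, 0.2737, 0.0375]
tool_rot: [[-1.0, 0.031, 0.001], [0.031, 1.0, -0.001], [-0.001, -0.001, -1.0]]
wrist_force: [0.7, -3.0, 5.9]
finger_gap: 0.136
grip_force: 29.1
```

```bash
python3 -m inch '0 0 0 0 0 0 0;0 0 0 0 0 0 0;0 0 .0005 -.009 0 0 0;0 0 .001 -.018 0 0 0;0 0 .002 -.027 0 0 0;0 0 .003 -.036 0 0 0;0 0 .003 -.036 0 0 0;0 0 .003 -.036 0 0 0' 45; python3 -m inch '0 0 .0015 -.009 0 0 0;0 0 .003 -.018 0 0 0;0 0 .005 -.026 0 0 0;0 0 .0077 -.0345 0 0 0;0 0 .0077 -.0345 0 0 0;0 0 .0077 -.0345 0 0 0;0 0 .0077 -.0345 0 0 0;0 0 .0077 -.0345 0 0 0;0 0 .0077 -.0345 0 0 0;0 0 .0077 -.0345 0 0 0;0 0 .0077 -.0345 0 0 0;0 0 .0077 -.0345 0 0 0'
python3 - <<'E'
from h import *
for n in('side','top','wrist'):cv2.imwrite(f'pics/{n}9.png',bot.grab_frame(n))
c=cam('side');t=cam('top');p=np.array([.448,.45,.112+.026]);q=proj(c,p)[0].astype(int);r=proj(t,p)[0].astype(int);print(q,r)
f=lambda im,q,w:cv2.resize(im[q[1]-w:q[1]+w,q[0]-w:q[0]+w],(400,400),interpolation=cv2.INTER_CUBIC)
S=cv2.imread('pics/side9.png');T=cv2.imread('pics/top9.png')
o=np.zeros((600,800,3),np.uint8);o[:400,:400]=f(S,q,40);o[:400,400:]=f(T,r,40)
o[400:,:266]=cv2.resize(cv2.imread('pics/wrist9.png'),(266,200));o[400:,266:532]=cv2.resize(S,(266,200));o[400:,532:798]=cv2.resize(T,(266,200));cv2.imwrite('pics/c9.png',o)
E
```

```text
time: 18.65
ee_pos: [0.4055, 0.2783, 0.0733]
tool_rot: [[-1.0, 0.03, 0.001], [0.03, 1.0, 0.002], [-0.001, 0.002, -1.0]]
wrist_force: [2.9, 4.3, -6.3]
finger_gap: 0.125
grip_force: 44.9
time: 20.15
ee_pos: [0.4059, 0.2878, 0.1078]
tool_rot: [[-1.0, 0.03, 0.001], [0.03, 1.0, 0.006], [-0.001, 0.006, -1.0]]
wrist_force: [3.6, 8.1, -9.0]
finger_gap: 0.118
grip_force: 45.0
[221 232] [149 177]
```

View pics/c9.png

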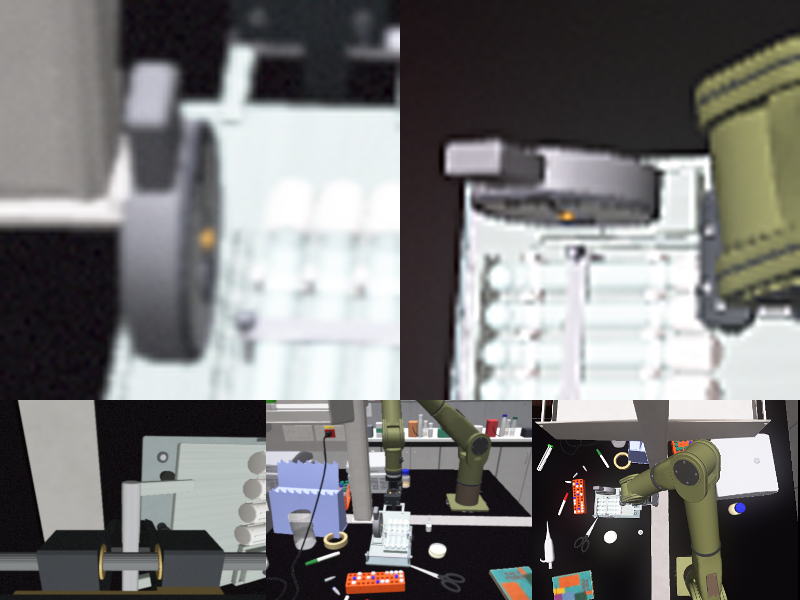

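The raised view shows the cradle lifted with the gauge leaning along with it. Handle bar between the pads at wrist column ~250, tab top in the side view at ≈(212,206), in the top view at ≈(124,169). The shrinking finger gap needs a check: I'll measure where the bar sits in the fingers, and the cradle angle.

```bash
python3 - <<'E'
from h import *
p=bot.camera_params('wrist');K=p['camera_matrix'];M=np.array(p['mount']);Mi=np.linalg.inv(M)
a=cv2.cvtColor(cv2.imread('pics/wrist9.png'),cv2.COLOR_BGR2GRAY).astype(int)
for r in(190,210,225,240):print(r,[(k,int(a[r-2:r+3,k].mean())) for k in range(226,282,2)])
def pj(P):
    q=Mi@np.array([*P,1]);q=K@q[:3];return (q[:2]/q[2]).round(1)
for h in(0,.005,.01,.015,.02,.025,.03):
    print(h,[(pj((x,-.007,-h)),pj((x,.007,-h))) for x in(.01,.02,.03)])
t=cam('top');s=cam('side')
for th in(.18,.22,.24,.26,.28,.3,.34):
    y=-.1*np.cos(th)+.15*np.sin(th);z=.15*np.cos(th)+.1*np.sin(th);X=np.array([.459+.031*(.1+y),.546+y,.049+z]);print(th,X.round(3),proj(t,X).round(1),proj(s,X).round(1))
print('tri',tri((t,(124.,168.6)),(s,(212.4,205.6))))
E
```

```text
190 [(226, 15), (228, 15), (230, 12), (232, 16), (234, 101), (236, 143), (238, 169), (240, 182), (242, 185), (244, 188), (246, 191), (248, 192), (250, 190), (252, 190), (254, 190), (256, 191), (258, 192), (260, 192), (262, 191), (264, 187), (266, 186), (268, 172), (270, 132), (272, 135), (274, 157), (276, 159), (278, 160), (280, 159)]
210 [(226, 13), (228, 13), (230, 16), (232, 17), (234, 79), (236, 142), (238, 171), (240, 182), (242, 186), (244, 188), (246, 191), (248, 192), (250, 191), (252, 189), (254, 190), (256, 190), (258, 191), (260, 192), (262, 191), (264, 187), (266, 183), (268, 163), (270, 119), (272, 145), (274, 159), (276, 158), (278, 158), (280, 158)]
225 [(226, 12), (228, 15), (230, 12), (232, 14), (234, 79), (236, 142), (238, 171), (240, 182), (242, 187), (244, 189), (246, 192), (248, 191), (250, 190), (252, 189), (254, 190), (256, 190), (258, 191), (260, 192), (262, 190), (264, 187), (266, 181), (268, 157), (270, 116), (272, 153), (274, 159), (276, 159), (278, 158), (280, 155)]
240 [(226, 20), (228, 22), (230, 20), (232, 18), (234, 81), (236, 144), (238, 172), (240, 1
[... 1023 characters left out ...]
y([267. , 251.9])), (array([231.8, 228.9]), array([267.4, 228.9])), (array([231.4, 204.8]), array([267.7, 204.8]))]
0.03 [(array([231.5, 257.9]), array([267.6, 257.9])), (array([231.1, 234.1]), array([268. , 234.1])), (array([230.6, 209.2]), array([268.4, 209.3]))]
0.18 [0.46  0.474 0.214] [[131.9 168.1]] [[213.2 205.1]]
0.22 [0.46  0.481 0.217] [[128.9 167.8]] [[212.6 205.5]]
0.24 [0.46  0.485 0.218] [[127.4 167.7]] [[212.3 205.7]]
0.26 [0.46  0.488 0.22 ] [[125.9 167.6]] [[212. 206.]]
0.28 [0.46  0.491 0.221] [[124.4 167.5]] [[211.7 206.3]]
0.3 [0.461 0.495 0.222] [[122.9 167.4]] [[211.3 206.7]]
0.34 [0.461 0.502 0.224] [[119.8 167.2]] [[210.7 207.5]]
tri [0.4580172  0.49172645 0.22246013]
```

The bar sits about 23 mm behind the fingertips, well inside the pads. Slant estimates are 0.265–0.287 rad against the fork's 0.267 ± 0.05. I'll ease down 4 mm to centre it, let the needle settle, and check the grip holds.

```bash
python3 -m inch '0 0 -.0005 .002 0 0 0;0 0 -.0015 .004 0 0 0;0 0 -.0015 .004 0 0 0;0 0 -.0015 .004 0 0 0;0 0 -.0015 .004 0 0 0;0 0 -.0015 .004 0 0 0;0 0 -.0015 .004 0 0 0;0 0 -.0015 .004 0 0 0;0 0 -.0015 .004 0 0 0;0 0 -.0015 .004 0 0 0;0 0 -.0015 .004 0 0 0;0 0 -.0015 .004 0 0 0'; python3 -m inch '0 0 0 0 0 0 0;0 0 0 0 0 0 0;0 0 0 0 0 0 0;0 0 0 0 0 0 0;0 0 0 0 0 0 0;0 0 0 0 0 0 0;0 0 0 0 0 0 0;0 0 0 0 0 0 0'
python3 - <<'E'
from h import *
a=cv2.imread('pics/top9.png');im=bot.grab_frame('top');cv2.imwrite('pics/top10.png',im)
w=bot.grab_frame('wrist');g=cv2.cvtColor(w,cv2.COLOR_BGR2GRAY).astype(int)
print([(k,int(g[238:243,k].mean())) for k in (232,233,234,235,236,267,268,269,270,271)])
for i in(a,im):
    q=cv2.cvtColor(i,cv2.COLOR_BGR2GRAY).astype(int);print([int(x) for x in q[167:170,112:140].mean(0)])
E
```

```text
time: 21.8
ee_pos: [0.4058, 0.2865, 0.1038]
tool_rot: [[-1.0, 0.03, 0.001], [0.03, 1.0, 0.006], [-0.001, 0.006, -1.0]]
wrist_force: [3.0, 8.2, -7.7]
finger_gap: 0.123
grip_force: 45.0
time: 22.8
ee_pos: [0.4058, 0.2865, 0.1038]
tool_rot: [[-1.0, 0.03, 0.001], [0.03, 1.0, 0.006], [-0.001, 0.006, -1.0]]
wrist_force: [3.7, 8.6, -7.6]
finger_gap: 0.118
grip_force: 45.0
[(232, 23), (233, 41), (234, 81), (235, 119), (236, 144), (267, 166), (268, 147), (269, 107), (270, 55), (271, 22)]
[33, 34, 34, 34, 31, 12, 187, 193, 186, 186, 187, 188, 187, 187, 188, 192, 189, 103, 80, 83, 83, 81, 90, 82, 92, 108, 197, 213]
[34, 33, 35, 35, 35, 32, 16, 170, 194, 189, 188, 187, 188, 189, 188, 188, 194, 190, 120, 80, 82, 82, 80, 83, 101, 105, 117, 204]
```

```bash
python3 -c "
from rig import bot
s=bot.get_state();print(s['ee_pos'],s['finger_gap'],s['grip_force']);print(bot.job_done())"
```

```text
[0.40585219 0.28648719 0.10380901] 0.11784965296147917 45.017085671424866
the job is handed in; nothing more can be done
None
```

The gauge stands released in its pocket, dial facing the robot, and the arm has handed in still gripping the raised handle; I worked out the needle's place in the fork gap from measurements (slant about 0.265 rad, fork 0.267, tolerance ±0.05) rather than seeing it directly.

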